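Walnuts into the mouse-proof box, lid cammed tight

TASK

Put the walnuts away from the mice: carry the loaded scoop over to the open steel box and tip all four walnuts in without letting any fall on the ledge, then lay the empty scoop flat back on the ledge, clear of the box. Swing the lid down onto its rubber seal and give the cam lever its quarter turn, all the way to its stop, so that it draws the lid down tight. Leave the dispenser, the key dish, the flashlight and the jar standing where they are.

Things in the scene. Friction and masses are not known exactly. Their poses are not given: they have to be found in the camera images.
- box: Galvanised steel box screwed to the ledge (cannot move), open-topped: 150 mm deep (its x), 200 mm wide (its y), 100 mm high, walls and floor 5 mm. Origin: centre of its underside, z up. Its front (-x) carries the cam, its back (+x) the lid hinge; the front looks more or less to the robot's left (world +y). Foot flanges 20 mm wide, 3 mm thick along its +y and -y sides.
- box_in (a point): Centre of the box's inner floor, 5 mm above the ledge.
- box_front (a point): Middle of the front wall's top edge on its outer face, 100 mm above the ledge; axes as the box's.
- lid_hinge (a point): Middle of the lid's hinge axis, which runs along the box's y at the back: 78 mm behind the box's centre, 102 mm above the ledge. Fixed to the box, axes as the box's.
- lid_edge (a point): Middle of the lid's free edge, on its outer face. The lid is a steel plate, 153 mm from hinge axis to free edge, 204 mm wide, 6 mm thick (rim 8 mm); its outer face is 6 mm above the hinge axis when shut. Axes are the lid's: shut, they agree with the box's; z points out of the outer face, -x from hinge to free edge.
- lid_keeper (a point): Top of the steel keeper, a wedge on the lid's outer face at the middle of its free edge, 20 mm wide, 8 mm high at this point and sloping down to the face 36 mm towards its +y side. The cam's nose rides up this wedge. Axes as the lid's. Push the lid on its plain face beside it.
- lid (a joint): Lid angle, rad: 0 drawn tight; about 0.02 to 0.03 shut but only resting on the springy rubber seal, free edge 3 to 4 mm up; 1.57 upright; stop at 1.78. Starts open, 1.5 to 1.7. The hinge is stiff (2 to 4 N at the free edge): the lid stays where it is left and must be pushed right down on the seal. Pressing the seal flat takes about 10 N at the edge; it springs back when let go.
- cam (a joint): Cam angle, rad: 0 open, 1.571 locked at its stop; starts at 0 to 0.15. It turns clockwise, seen from above, to lock. Open: lever straight out from the box's front (box -x). Locked: lever along the front wall (box +y). From about 0.9 the nose climbs the keeper and the turn gets stiffer (2 to 4 N at the lever); past 1.4 it stays, short of that it may slip back.
- cam_nose (a point): Underside of the cam's nose, a short arm with a round end 35 mm from the cam's axis, 116 mm above the ledge. Open, it points along the front wall (box +y), clear of the lid; locked, it lies over the lid's edge, on the keeper, and presses the lid down. If turned before the lid is down it blocks the lid.
- cam_pivot (a point): Point on the cam's vertical axis at the height of the middle of the lever, 138 mm above the ledge, 21 mm in front of the front wall. Fixed to the box, axes as the box's.
- cam_lever (a point): Point to take the lever: on its centre line, 60 mm from the cam's axis, 138 mm above the ledge. A dark steel bar 14 mm wide and high, reaching 86 mm from the axis, with a round 20 mm end. Axes turn with the cam: -x points along the lever to its end. Nothing lies below it in front of the box; locked, the lid's face is 23 mm below its underside and 14 mm to its side.
- scoop: Flat aluminium scoop, 197 mm long, 0.16 kg, on the ledge. Origin: centre of the pan's underside; +x points to the open nose, z up. Pan 100 mm long, 110 mm wide, floor 3 mm, back wall 30 mm high, side walls 28 mm at the back falling to 14 mm at the nose, no wall at the nose. The nose points more or less to the robot's right (world -y), to the box.
- scoop_grip (a point): Point to take the scoop's straight level beech handle: 102 mm behind the pan's centre, 34 mm above the scoop's underside. The handle is 18 mm wide, 22 mm high and runs from 13 mm to 97 mm behind the pan's back wall. Axes as the scoop's.
- scoop_nose (a point): Middle of the pan's nose edge, at the underside, 50 mm ahead of the pan's centre.
- walnut1: Walnut in its shell, 40 mm long, 34 mm across, about 14 g; origin at its centre. The four lie loose on the scoop's pan and roll when it tilts; they run off the nose when it points some 30 degrees or more down.
- walnut2: Walnut in its shell, 40 mm long, 34 mm across, about 14 g; origin at its centre. The four lie loose on the scoop's pan and roll when it tilts; they run off the nose when it points some 30 degrees or more down.
- walnut3: Walnut in its shell, 40 mm long, 34 mm across, about 14 g; origin at its centre. The four lie loose on the scoop's pan and roll when it tilts; they run off the nose when it points some 30 degrees or more down.
- walnut4: Walnut in its shell, 40 mm long, 34 mm across, about 14 g; origin at its centre. The four lie loose on the scoop's pan and roll when it tilts; they run off the nose when it points some 30 degrees or more down.
- table: The dark oak ledge, top at height 0.
- dispenser: Chrome push dispenser of hand lotion, 66 mm across, 156 mm high. Origin: centre of its foot.
- key_dish: White ceramic dish with keys, 116 mm across, 26 mm high. Origin: centre of its foot.
- flashlight: Aluminium flashlight standing on its head, 48 mm across, 142 mm high. Origin: centre of its foot.
- jar: Green glass jar with closed steel lid, 82 mm across, 103 mm high. Origin: centre of its foot.

How it is judged:
By the outcome, as a careful person would: the job done as asked, in the order asked, and still so for the second after the job is handed in, with the robot touching nothing.
It also fails if it takes over 72 s, if anything falls off the work surface, if the arm or the gripper's body presses on something with over 40 N, if the wrist force passes 120 N, or if a joint passes its speed limit or range.

ROBOT

A 6-joint arm with a two-finger parallel gripper is mounted at the origin on the work surface. World frame = base frame: x ahead of the robot, y to its left, z up, the work surface at z = 0. Lengths are in m, angles in rad, forces in N, time in s.
With the tool pointing down it reaches from about 0.325 to 0.775 m from the base axis. Payload 9.3 kg.
Tool frame: the origin (TCP) lies on the front face of the gripper's body, between the roots of the fingers; the fingertips stand 73 mm ahead of it and the grasp point (between the pads) lies 54 mm ahead of it; z points along the fingers, y is the direction in which the jaws open and shut (so a half turn about z gives the same grasp; the last joint's range is limited). The gripper opens to 85 mm and grips with 20 to 120 N. Pads are 22 mm wide; open, the fingers measure 114 mm over their backs; the gripper's body (76 mm by 85 mm) begins 54 mm behind the grasp point. The pads swing forward as they close: fully open they stand 13 mm farther back than shut.
Start: joints at [1.18, 0.259, 0.021, 1.334, 0, 1.418], TCP at [0.13, 0.535, 0.304] pointing down, gripper open.
Joint ranges: [-3.04, 3.04], [-0.91, 1.82], [-1.04, 1.36], [-1.92, 1.95], [-1.52, 1.45], [-3.14, 3.14]. Speed limits (rad/s): [2.22, 2.22, 2.79, 3.14, 3.14, 3.14].

INTERFACE

Orientations are given as a 3x3 rotation matrix whose columns are the frame's x, y, z axes.
In Python, from cell import bot, optics gives the robot as it stands.
- The arm moves only by the shell command python3 -m crank 'ROWS' [OPENING]. ROWS is JSON, a list of rows, each a list of 4 numbers: the shift along the tool's x, y, z each as a share of 0.1 m, from -1 to 1, then the turn about the tool's z as a share of 90 degrees, from -1 to 1. In form: [[dx, dy, dz, yaw], ...]. A call has 1 to 5 rows; each row shifts and turns the commanded pose from where the row before left it, along the tool's axes as they then stand; what a row does not reach is not made up. A row lasts 1/10 s, in which the tool goes at most 50 mm and 8.59 degrees, less where a joint would pass 70% of its speed; a pose out of reach is approached as far as the arm can. A call with a number of a shift or a turn outside -1 to 1 is refused whole. A call with a gripper value outside its range is refused whole. OPENING is the closure, from -1 (fully open) to 1 (shut), so that 0 is half open, set as the call begins (- or left out, the last holds). The fingers move at their own pace and stop on an object; the grip force is fixed at half the most. Time passes only in rows, so rows that do not move let the fingers close. It gives the time, the measured TCP pose, the force and the opening at its end, in the units of the state.
- bot.state(): the state, without advancing time (a new reading comes with each control period).
- optics.read_camera(name): name is "side" or "top" or "wrist"; returns the picture (480x640x3 uint8, red, green, blue); there is no depth.
- optics.camera_params(name): a dict with "intrinsics" (3x3 intrinsics, pixels), "distortion" ([k1, k2, p1, p2, k3] as OpenCV has them; the pictures are not rectified), "R" (3x3) and "t" (3): a world point X has camera coordinates R X + t; the wrist camera has in their place "T_tool_cam" (4x4, takes a point from camera to tool coordinates, whose origin is the TCP and whose axes are the flange's). Camera axes: x right, y down, z forward; pixel columns grow to the right and rows downward; lengths in m; the calibration is good to about 2 mm. A picture is of the moment at which its call begins: read the wrist's pose just before it. camera_params takes no time and is no camera call.
- bot.job_done(): hands the job in, once; it reports no verdict.
The state is a dict: "clock": time; "joint_pos": joint angles; "qvel": joint speeds; "tau": joint torques, N m; "position": TCP position; "eef_rot": TCP orientation; "wrist_force": force on the tool from outside, world axes, zero at the start; "wrist_torque": the same for the moment, N m; "grip_width": opening from 0.0 (shut) to 1.0 (fully open).
Only numpy, scipy, OpenCV 4.12 (cv2) and the standard library are available. Lean on these libraries where they do the work, as an engineer would, in place of code of your own. Each camera call takes 0.05 s, during which the arm holds its last target. There are 200 camera calls.

## Working session

There is one attempt and no reset: what is moved stays moved. The work goes in short steps, Python scripts to look and compute and a shell command to move; the robot and the scene stay as the last step left them, time stands still between calls to the robot, and variables do not carry over. Pictures are saved under pics/ and viewed, about 8 in all and at most 12, crops included, and the job is handed in when it is done.

```bash
ls; mkdir -p pics; python3 - <<'E'
from cell import bot, optics
import cv2
for n in ("top","side"):
    cv2.imwrite(f"pics/{n}0.png",optics.read_camera(n)[:,:,::-1])
    p=optics.camera_params(n); print(n,{k:v if not hasattr(v,'round') else v.round(4).tolist() for k,v in p.items()})
s=bot.state(); print(s)
E
```

```text
pics
top {'intrinsics': [[473.9291, 0.0, 324.7501], [0.0, 473.9291, 243.8402], [0.0, 0.0, 1.0]], 'distortion': [0.0382, 0.0, 0.0, 0.0, 0.0], 'R': [[-0.0286, -0.9995, 0.0113], [-0.9855, 0.0263, -0.1679], [0.1675, -0.0159, -0.9857]], 't': [0.0223, 0.577, 0.984]}
side {'intrinsics': [[446.1729, 0.0, 314.6246], [0.0, 446.1729, 242.3387], [0.0, 0.0, 1.0]], 'distortion': [0.0048, 0.0, 0.0, 0.0, 0.0], 'R': [[-0.9739, -0.2264, -0.0136], [-0.0961, 0.4663, -0.8794], [0.2054, -0.8552, -0.4759]], 't': [0.5598, 0.1405, 0.8462]}
{'clock': 0.1, 'joint_pos': array([1.18038305e+00, 2.59109263e-01, 2.08297185e-02, 1.33371369e+00,
       3.31298515e-08, 1.41822193e+00]), 'qvel': array([-0.00076078, -0.00119623,  0.00263676,  0.00067895,  0.0001595 ,
        0.00154846]), 'tau': array([ 5.62053538e-03, -5.56693661e+01,  3.45068765e+01,  1.16957977e-02,
       -1.51645081e-04,  1.67678991e-05]), 'position': array([0.12950424, 0.53435361, 0.30333792]), 'eef_rot': array([[-9.71849367e-01,  2.35602631e-01, -4.55539024e-04],
       [ 2.35603001e-01,  9.71848754e-01, -1.10683115e-03],
       [ 1.81942702e-04, -1.18299952e-03, -9.99999284e-01]]), 'wrist_force': array([-0.03308665, -0.13619906,  0.42565428]), 'wrist_torque': array([ 0.00691881, -0.02065739,  0.02522787]), 'grip_width': 0.996944773692256}
```

View pics/top0.png

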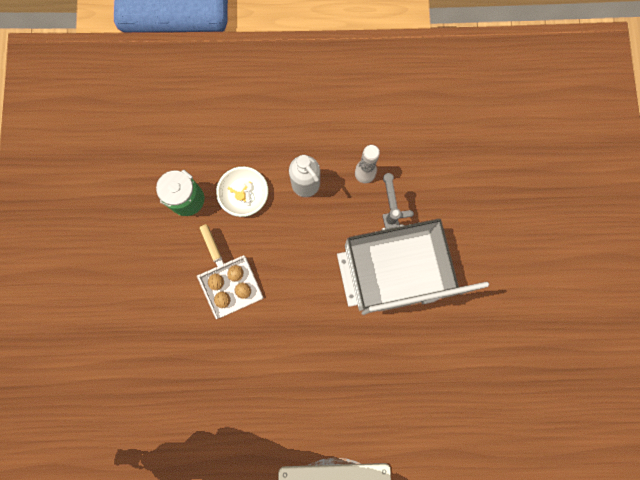

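View pics/side0.png

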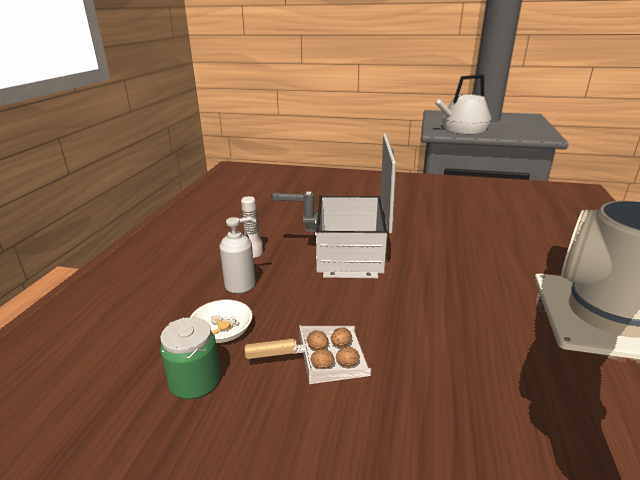

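```bash
cat > h.py <<'E'
from cell import bot, optics
import cv2, numpy as np
def ray(cam,uv):
    p=optics.camera_params(cam)
    x,y=cv2.undistortPoints(np.array([[uv]],float),np.array(p["intrinsics"]),np.array(p["distortion"]))[0,0]
    R,t=np.array(p["R"]),np.array(p["t"])
    return -R.T@t, R.T@np.array([x,y,1.])
def at(cam,uv,z):
    c,d=ray(cam,uv); return (c+d*(z-c[2])/d[2]).round(4)
def proj(cam,X):
    p=optics.camera_params(cam)
    return cv2.projectPoints(np.array(X,float).reshape(-1,1,3),cv2.Rodrigues(np.array(p["R"]))[0],np.array(p["t"]),np.array(p["intrinsics"]),np.array(p["distortion"]))[0][:,0]
E
python3 - <<'E'
from h import *
for n,uv,z in [("box FL",(348,240),.1),("FR",(441,223),.1),("BR",(456,288),.1),("BL",(362,312),.1),("lever end",(388,178),.138),("cam",(396,214),.145),
 ("pan a",(199,278),.028),("pan b",(245,258),.028),("nose c",(262,295),.014),("nose d",(218,318),.014),("handle end",(205,229),.045),("handle front",(217,262),.045),("disp",(305,170),.15),("dish",(242,190),.026),("flash",(371,153),.14),("jar",(176,188),.1)]:
    print(n,at("top",uv,z))
a=cv2.imread("pics/top0.png"); 
b=np.hstack([cv2.resize(a[210:330,185:275],None,fx=4,fy=5,interpolation=2)[:, :],cv2.resize(a[140:320,330:500],None,fx=2.5,fy=600/180,interpolation=2)])
print(b.shape); cv2.imwrite("pics/c1.png",b)
E
```

```text
box FL [ 0.5755 -0.0413  0.1   ]
FR [ 0.6063 -0.2365  0.1   ]
BR [ 0.4704 -0.2575  0.1   ]
BL [ 0.4271 -0.064   0.1   ]
lever end [ 0.6947 -0.1249  0.138 ]
cam [ 0.6176 -0.136   0.145 ]
pan a [0.5126 0.2826 0.028 ]
pan b [0.554  0.1827 0.028 ]
nose c [0.4725 0.1475 0.014 ]
nose d [0.4254 0.2434 0.014 ]
handle end [0.618  0.2671 0.045 ]
handle front [0.5445 0.2404 0.045 ]
disp [0.712  0.0434 0.15  ]
dish [0.7098 0.1896 0.026 ]
flash [ 0.7481 -0.0923  0.14  ]
jar [0.6956 0.3152 0.1   ]
(600, 785, 3)
```

View pics/c1.png

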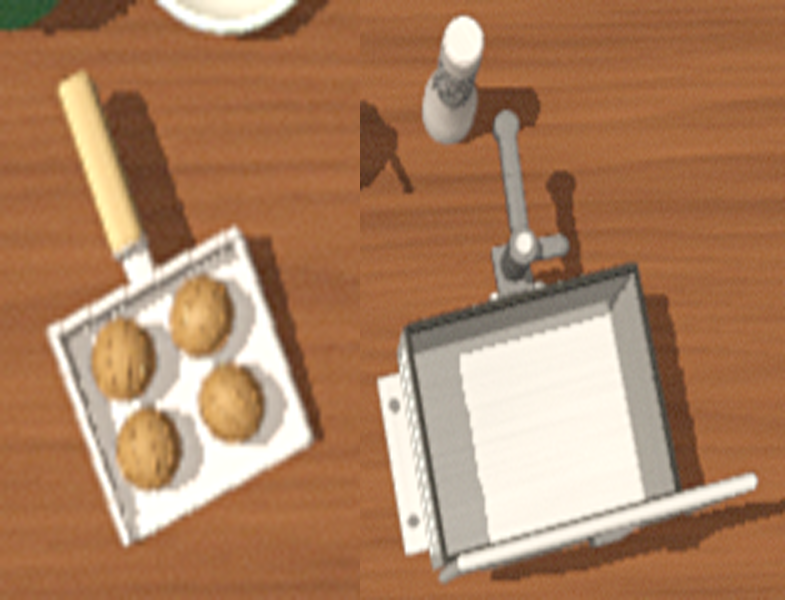

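```bash
python3 - <<'E'
from h import *
cv2.imwrite("pics/w0.png",cv2.resize(optics.read_camera("wrist")[:,:,::-1],(480,360)))
print(optics.camera_params("wrist"))
E
```

```text
{'intrinsics': array([[422.69991061,   0.        , 321.23990612],
       [  0.        , 422.69991061, 235.99862669],
       [  0.        ,   0.        ,   1.        ]]), 'distortion': array([-0.01790647,  0.        ,  0.        ,  0.        ,  0.        ]), 'T_tool_cam': array([[-5.52952817e-04, -9.62856310e-01, -2.70013742e-01,
         6.77339360e-02],
       [ 9.99999592e-01, -3.39434166e-04, -8.37462054e-04,
         3.78380970e-04],
       [ 7.14703734e-04, -2.70014095e-01,  9.62856104e-01,
        -6.96791419e-02],
       [ 0.00000000e+00,  0.00000000e+00,  0.00000000e+00,
         1.00000000e+00]])}
```

View pics/w0.png

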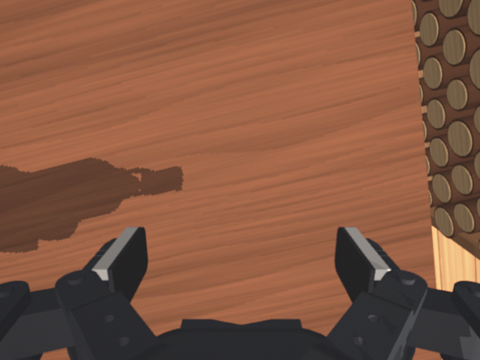

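```bash
cat > fit.py <<'E'
from h import *
from scipy.optimize import least_squares
def fit(M,uv,x0,cam="top"):
    M=np.array(M,float);uv=np.array(uv,float)
    def W(p):
        c,s=np.cos(p[2]),np.sin(p[2]); return np.c_[p[0]+c*M[:,0]-s*M[:,1],p[1]+s*M[:,0]+c*M[:,1],M[:,2]]
    r=least_squares(lambda p:(proj(cam,W(p))-uv).ravel(),x0)
    return r.x, r.fun.reshape(-1,2).round(1).tolist()
E
python3 - <<'E'
from fit import *
c=lambda x,y:(185+x/4,210+y/5); b=lambda x,y:(330+(x-360)/2.5,140+y*.3)
p,e=fit([[-.147,0,.045],[-.063,0,.045],[-.05,-.055,.029],[-.05,.055,.029],[.05,.055,.014],[.05,-.055,.014]],
 [c(75,80),c(130,248),c(48,330),c(240,230),c(314,438),c(128,545)],[.49,.21,3.5]); print("scoop",p,np.degrees(p[2]),e)
q,e=fit([[-.075,-.1,.1],[-.075,.1,.1],[.075,.1,.1],[.075,-.1,.1],[-.182,0,.145]],[b(404,328),b(637,265),b(678,492),b(440,570),b(506,112)],[.51,-.15,3.0]); print("box",q,np.degrees(q[2]),e)
def T(p,x,y=0): return np.array([p[0]+np.cos(p[2])*x-np.sin(p[2])*y,p[1]+np.sin(p[2])*x+np.cos(p[2])*y])
G=T(p,-.078); print("grip",G)
s=bot.state(); R=s["eef_rot"]; d=np.r_[G,.20]-s["position"]; print("shift in tool /0.1:",(R.T@d/.1).round(3),"yaw ccw deg:",np.degrees(p[2])-166.4)
E
```

```text
scoop [0.49100202 0.21459629 3.53701278] 202.65590425468915 [[-0.6, -0.9], [0.2, 0.2], [1.0, 0.5], [-0.2, -0.0], [-0.2, 0.3], [-0.2, -0.2]]
box [ 0.52309036 -0.15135254  3.31084313] 189.69733798088816 [[-0.2, -0.6], [0.3, -0.0], [1.5, 2.5], [0.6, -1.6], [-2.2, -0.3]]
grip [0.56298313 0.24464157]
shift in tool /0.1: [-4.896 -1.794  1.035] yaw ccw deg: 36.25590425468914
```

```bash
R='[[-0.44,-0.16,0.03,0],[-0.44,-0.16,0.03,0],[-0.44,-0.16,0.03,0],[-0.44,-0.16,0.03,0],[-0.44,-0.16,0.03,0]]'
python3 -m crank '[[-0.44,-0.16,0.03,0],[-0.44,-0.16,0.03,0],[-0.44,-0.16,0.03,0],[-0.44,-0.16,0.03,0],[-0.44,-0.16,0.03,0]]' -1
python3 -m crank '[[-0.44,-0.16,0.03,0],[-0.44,-0.16,0.03,0],[-0.44,-0.16,0.03,0],[-0.44,-0.16,0.03,0],[-0.44,-0.16,0.03,0]]'
python3 -m crank '[[-0.44,-0.16,0.03,0],[0,0,0,-0.09],[0,0,0,-0.09],[0,0,0,-0.09],[0,0,0,-0.09]]'
python3 -m crank '[[0,0,0,-0.04],[0,0,0,0],[0,0,0,0]]'
python3 - <<'E'
from h import *
s=bot.state(); print(s["clock"],s["position"],s["eef_rot"],s["joint_pos"])
cv2.imwrite("pics/w1.png",optics.read_camera("wrist")[:,:,::-1])
E
```

```text
clock: 0.65
position: [0.3257, 0.4037, 0.2887]
eef_rot: [[-0.972, 0.235, -0.0], [0.235, 0.972, -0.0], [0.0, -0.0, -1.0]]
wrist_force: [0.7, 0.5, -0.4]
grip_width: 1.0
clock: 1.15
position: [0.5209, 0.2739, 0.2736]
eef_rot: [[-0.972, 0.236, -0.0], [0.236, 0.972, -0.0], [0.0, -0.0, -1.0]]
wrist_force: [-0.9, 1.1, 1.3]
grip_width: 1.001
clock: 1.65
position: [0.5586, 0.2492, 0.2704]
eef_rot: [[-0.945, -0.327, -0.001], [-0.327, 0.945, -0.0], [0.001, 0.0, -1.0]]
wrist_force: [0.1, 0.4, 0.2]
grip_width: 1.002
clock: 1.95
position: [0.5584, 0.2495, 0.2707]
eef_rot: [[-0.926, -0.379, -0.0], [-0.379, 0.926, -0.0], [0.0, 0.0, -1.0]]
wrist_force: [0.3, 0.3, 0.4]
grip_width: 0.997
1.95 [0.55842502 0.24945714 0.27066576] [[-9.25530298e-01 -3.78673310e-01 -4.37167793e-04]
 [-3.78673311e-01  9.25530397e-01 -8.39524846e-05]
 [ 4.36402647e-04  8.78432076e-05 -9.99999901e-01]] [ 2.82986450e-01  3.74908842e-01  1.07162161e-01  1.30349287e+00
  4.14546385e-05 -1.05376018e-01]
```

View pics/w1.png

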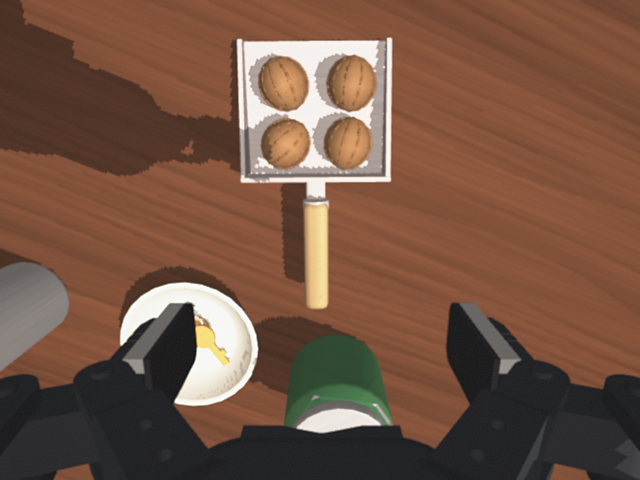

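```bash
cat >> h.py <<'E'
def wat(uv,z,s):
    p=optics.camera_params("wrist"); T=np.array(p["T_tool_cam"])
    x,y=cv2.undistortPoints(np.array([[uv]],float),np.array(p["intrinsics"]),np.array(p["distortion"]))[0,0]
    R=np.array(s["eef_rot"]); o=s["position"]+R@T[:3,3]; d=R@T[:3,:3]@np.array([x,y,1.])
    return (o+d*(z-o[2])/d[2]).round(4)
E
python3 - <<'E'
from h import *
s=bot.state()
e=wat((316.5,307),.045,s);f=wat((316,205),.045,s);L=wat((241,183),.029,s);Rr=wat((391,182),.029,s);n1=wat((389,40),.014,s);n2=wat((240,41),.014,s)
print(e,f,L,Rr,n1,n2)
h=np.degrees(np.arctan2(*(f-e)[1::-1]))%360; print("handle heading",h,"side heading",np.degrees(np.arctan2(*((n1+n2)/2-(L+Rr)/2)[1::-1]))%360)
print("tool heading",np.degrees(np.arctan2(s["eef_rot"][1,0],s["eef_rot"][0,0]))%360)
bm=(L+Rr)/2; u=(f-e)[:2]/np.linalg.norm((f-e)[:2]); G=(e[:2]+.069*u); print(G, "tool shift/0.1",(s["eef_rot"].T@(np.r_[G,.034+.054]-s["position"])/.1).round(3))
E
```

```text
[0.6258 0.2728 0.045 ] [0.5526 0.2428 0.045 ] [0.5614 0.1862 0.029 ] [0.5187 0.2886 0.029 ] [0.428 0.248 0.014] [0.4687 0.1499 0.014 ]
handle heading 202.28558764683274 side heading 202.74840514208122
tool heading 202.2656978274303
[0.56195395 0.24663358] tool shift/0.1 [-0.022 -0.04   1.827]
```

```bash

python3 -m crank '[[-0.04,-0.04,0.4,0],[0,0,0.45,0],[0,0,0.45,0],[0,0,0.35,0],[0,0,0.17,0]]' -1
python3 -m crank '[[0,0,0,0],[0,0,0,0],[0,0,0,0],[0,0,0,0],[0,0,0,0]]' 1
python3 -m crank '[[0,0,0,0],[0,0,0,0],[0,0,-0.05,0],[0,0,-0.05,0],[0,0,-0.1,0]]' 1
python3 -m crank '[[0,0,-0.2,0],[0,0,-0.2,0],[0,0,-0.2,0],[0,0,-0.1,0],[0,0,-0.05,0]]' 1
python3 - <<'E'
from h import *
s=bot.state(); print(s["clock"],s["position"],s["wrist_force"],s["wrist_torque"])
cv2.imwrite("pics/w2.png",cv2.resize(optics.read_camera("wrist")[:,:,::-1],(480,360)))
cv2.imwrite("pics/s2.png",cv2.resize(optics.read_camera("side")[200:440,150:470,::-1],None,fx=1.5,fy=1.5))
a=np.vstack([cv2.imread("pics/s2.png"),]); b=cv2.imread("pics/w2.png"); cv2.imwrite("pics/j2.png",np.hstack([a,b])[:, :800] if 0 else cv2.resize(np.hstack([a,b]),(800,300)))
E
```

```text
clock: 2.5
position: [0.5622, 0.2469, 0.0854]
eef_rot: [[-0.925, -0.379, -0.004], [-0.379, 0.925, -0.001], [0.004, 0.0, -1.0]]
wrist_force: [-0.1, -0.3, 1.1]
grip_width: 0.998
clock: 3.0
position: [0.5642, 0.2474, 0.0902]
eef_rot: [[-0.925, -0.381, 0.002], [-0.381, 0.925, 0.0], [-0.002, -0.0, -1.0]]
wrist_force: [-0.9, 0.1, 6.3]
grip_width: 0.198
clock: 3.5
position: [0.5634, 0.2472, 0.1089]
eef_rot: [[-0.925, -0.381, -0.001], [-0.381, 0.925, -0.0], [0.001, 0.0, -1.0]]
wrist_force: [-0.2, 0.3, -1.9]
grip_width: 0.198
clock: 4.0
position: [0.5639, 0.2474, 0.1852]
eef_rot: [[-0.925, -0.381, 0.002], [-0.381, 0.925, 0.0], [-0.002, -0.0, -1.0]]
wrist_force: [-0.0, -0.0, -1.9]
grip_width: 0.199
4.0 [0.56392997 0.24736224 0.18517128] [-0.0345596  -0.02085036 -1.85251832] [ 0.03635484 -0.18282098 -0.00869604]
```

View pics/j2.png

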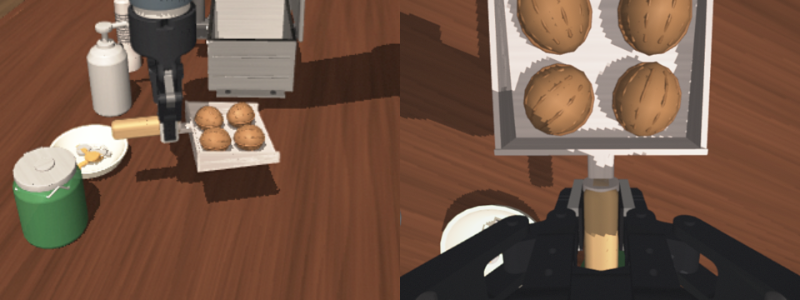

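```bash

python3 -m crank '[[0,0,-0.05,-0.01],[0,0,-0.05,-0.02],[0,0,-0.05,-0.03],[0,0,-0.05,-0.03],[0,0,-0.05,-0.03]]'
python3 -m crank '[[0,0,-0.03,-0.035],[0,0,0,-0.035],[0,0,0,-0.035],[0,0,0,-0.035],[0,0,0,-0.035]]'
python3 -m crank '[[0,0,0,-0.035],[0,0,0,-0.035],[0,0,0,-0.035],[0,0,0,-0.035],[0,0,0,-0.035]]'
python3 -m crank '[[0,0,0,-0.035],[0,0,0,-0.035],[0,0,0,-0.035],[0,0,0,-0.035],[0,0,0,-0.035]]'
python3 -m crank '[[0,0,0,-0.03],[0,0,0,-0.02],[0,0,0,-0.01],[0,0,0,0],[0,0,0,0]]'
python3 - <<'E'
from fit import *
b=lambda x,y:(330+(x-360)/2.5,140+y*.3)
q,e=fit([[-.075,-.1,.1],[-.075,.1,.1],[.075,-.1,.1]],[b(404,328),b(637,265),b(440,567)],[.51,-.15,3.0]); print("box",q,np.degrees(q[2]),e)
s=bot.state(); print(s["joint_pos"],np.degrees(np.arctan2(s["eef_rot"][1,0],s["eef_rot"][0,0]))%360)
u=np.array([np.cos(q[2]+np.pi/2),np.sin(q[2]+np.pi/2)])
for k in (-.075,-.16,-.20): print(k,q[:2]+k*u, (s["eef_rot"].T@(np.r_[q[:2]+k*u,.213]-s["position"])/.1).round(3))
E
```

```text
clock: 4.6
position: [0.5635, 0.2472, 0.2083]
eef_rot: [[-0.836, -0.549, -0.001], [-0.549, 0.836, -0.0], [0.001, 0.0, -1.0]]
wrist_force: [0.1, -0.5, -2.9]
grip_width: 0.196
clock: 5.1
position: [0.5635, 0.2472, 0.2111]
eef_rot: [[-0.655, -0.756, -0.002], [-0.756, 0.655, -0.0], [0.001, 0.001, -1.0]]
wrist_force: [-0.3, 0.5, -1.6]
grip_width: 0.197
clock: 5.6
position: [0.5635, 0.2472, 0.2111]
eef_rot: [[-0.425, -0.905, -0.002], [-0.905, 0.425, -0.0], [0.001, 0.001, -1.0]]
wrist_force: [0.5, -1.1, -2.1]
grip_width: 0.195
clock: 6.1
position: [0.5635, 0.2472, 0.2111]
eef_rot: [[-0.163, -0.987, -0.002], [-0.987, 0.163, -0.0], [0.001, 0.002, -1.0]]
wrist_force: [0.1, -0.9, -2.7]
grip_width: 0.2
clock: 6.6
position: [0.5636, 0.2472, 0.2116]
eef_rot: [[-0.073, -0.997, -0.001], [-0.997, 0.073, -0.0], [0.0, 0.001, -1.0]]
wrist_force: [0.4, 0.3, -2.9]
grip_width: 0.198
box [ 0.5221994  -0.15085284  3.31206312] 189.76723803342665 [[-0.5, -0.1], [0.1, 0.3], [0.4, -0.2]]
[ 2.77145508e-01  4.07759406e-01  5.82824926e-03  1.16948355e+00
 -9.15796343e-06 -1.22027652e+00] 265.7959664264866
-0.075 [ 0.50947595 -0.07693996] [ 3.273  0.302 -0.013]
-0.16 [0.49505603 0.00682797] [ 2.448  0.508 -0.013]
-0.2 [0.48827019 0.04624817] [ 2.06   0.604 -0.013]
```

```bash

python3 -m crank '[[0,0,0,-0.02],[0,0,0,-0.035],[0,0,0,-0.035],[0,0,0,-0.035],[0,0,0,-0.02]]'
python3 -m crank '[[0,0,0,-0.01],[0.03,0.0175,0,0],[0.06,0.035,0,0],[0.09,0.053,0,0],[0.124,0.0725,0,0]]'
python3 -m crank '[[0.124,0.0725,0,0],[0.124,0.0725,0,0],[0.124,0.0725,0,0],[0.124,0.0725,0,0],[0.124,0.0725,0,0]]'
python3 -m crank '[[0.124,0.0725,0,0],[0.124,0.0725,0,0],[0.124,0.0725,0,0],[0.124,0.0725,0,0],[0.124,0.0725,0,0]]'
python3 -m crank '[[0.124,0.0725,0,0],[0.1,0.06,0,0],[0.075,0.044,0,0],[0.05,0.03,0,0],[0.02,0.01,0,0]]'
python3 -m crank '[[0,0,0,0],[0,0,0,0]]'
python3 - <<'E'
from h import *
s=bot.state(); print(s["clock"],s["position"],np.degrees(np.arctan2(s["eef_rot"][1,0],s["eef_rot"][0,0]))%360)
w=optics.read_camera("wrist")[:,:,::-1]; t=optics.read_camera("top")[130:340,290:530,::-1]
cv2.imwrite("pics/j3.png",np.hstack([cv2.resize(w,(480,420)),cv2.resize(t,(320,420),interpolation=2)]))
E
```

```text
clock: 7.1
position: [0.5636, 0.2473, 0.2118]
eef_rot: [[0.156, -0.988, -0.0], [-0.988, -0.156, -0.0], [0.0, 0.0, -1.0]]
wrist_force: [0.2, -0.7, -2.3]
grip_width: 0.194
clock: 7.6
position: [0.5509, 0.2135, 0.2118]
eef_rot: [[0.17, -0.985, -0.0], [-0.985, -0.17, -0.0], [0.0, 0.0, -1.0]]
wrist_force: [0.6, -0.1, -2.2]
grip_width: 0.2
clock: 8.1
position: [0.5256, 0.1458, 0.2119]
eef_rot: [[0.17, -0.986, 0.0], [-0.986, -0.17, -0.0], [0.0, -0.0, -1.0]]
wrist_force: [1.2, 0.0, -1.9]
grip_width: 0.202
clock: 8.6
position: [0.5005, 0.0787, 0.2119]
eef_rot: [[0.17, -0.985, 0.0], [-0.985, -0.17, -0.0], [0.0, -0.0, -1.0]]
wrist_force: [0.8, -0.1, -3.5]
grip_width: 0.2
clock: 9.1
position: [0.4857, 0.0393, 0.2119]
eef_rot: [[0.169, -0.986, 0.0], [-0.986, -0.169, 0.0], [-0.0, -0.0, -1.0]]
wrist_force: [-0.1, 0.5, -2.5]
grip_width: 0.2
clock: 9.3
position: [0.486, 0.04, 0.2119]
eef_rot: [[0.17, -0.985, 0.0], [-0.985, -0.17, 0.0], [-0.0, -0.0, -1.0]]
wrist_force: [-0.2, 0.2, -2.3]
grip_width: 0.204
9.3 [0.48598615 0.0399673  0.21187568] 279.7893369117392
```

View pics/j3.png

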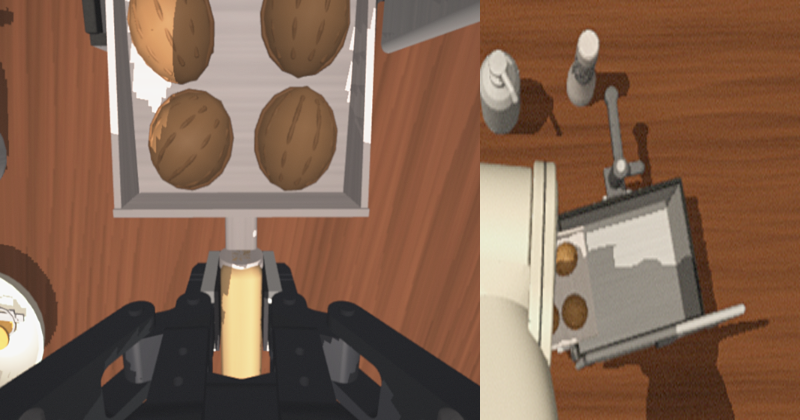

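```bash

python3 -m crank '[[0.03,-0.01,0,0],[0.06,-0.01,0,0],[0.09,-0.013,0,0],[0.11,0,0,0],[0.11,0,0,0]]'
python3 -m crank '[[0.11,0,0,0],[0.11,0,0,0],[0.11,0,0,0],[0.11,0,0,0],[0.11,0,0,0]]'
python3 -m crank '[[0.11,0,0,0],[0.08,0,0,0],[0.05,0,0.03,0],[0.03,0,0.07,0],[0,0,0.1,0]]'
python3 -m crank '[[0,0,0.1,0],[0,0,0.1,0],[0,0,0,0]]'
python3 - <<'E'
from h import *
s=bot.state(); P=s["position"][:2]-[.5222,-.1509]; print(P@[.1697,-.9855],P@[-.9855,-.1697],s["position"])
E
```

```text
clock: 9.9
position: [0.4961, -0.0002, 0.2118]
eef_rot: [[0.17, -0.986, -0.0], [-0.986, -0.17, -0.0], [0.0, 0.0, -1.0]]
wrist_force: [-0.9, -0.6, -1.7]
grip_width: 0.205
clock: 10.4
position: [0.5054, -0.0543, 0.2119]
eef_rot: [[0.17, -0.986, -0.0], [-0.986, -0.17, 0.0], [-0.0, 0.0, -1.0]]
wrist_force: [-0.3, -0.3, -2.2]
grip_width: 0.198
clock: 10.9
position: [0.5099, -0.0801, 0.1914]
eef_rot: [[0.17, -0.986, 0.0], [-0.986, -0.17, -0.0], [0.0, -0.0, -1.0]]
wrist_force: [-0.4, 0.8, -2.0]
grip_width: 0.197
clock: 11.2
position: [0.5091, -0.0794, 0.1701]
eef_rot: [[0.17, -0.985, -0.003], [-0.985, -0.17, 0.001], [-0.001, 0.003, -1.0]]
wrist_force: [-0.2, 0.4, -2.9]
grip_width: 0.199
-0.07269715898035464 0.0008223853601930988 [ 0.50905294 -0.0793971   0.17011271]
```

```bash

python3 -m crank '[[0,0,0.03,0],[0,0,0.03,0],[0,0,0.02,0],[0,0,0.02,0],[0,0,0,0]]'
python3 -m crank '[[0,0,0.02,0],[0,0,0.01,0],[0,0,0,0],[0,0,0,0]]'
python3 - <<'E'
from h import *
s=bot.state(); print(s["position"],s["wrist_force"],s["wrist_torque"])
t=optics.read_camera("top")[130:340,290:530,::-1];d=optics.read_camera("side")[150:310,210:450,::-1]
cv2.imwrite("pics/j4.png",np.hstack([cv2.resize(d,(480,420)),cv2.resize(t,(320,420),interpolation=2)]))
E
```

```text
clock: 11.7
position: [0.5104, -0.0808, 0.1638]
eef_rot: [[0.169, -0.986, 0.003], [-0.986, -0.169, -0.003], [0.003, -0.002, -1.0]]
wrist_force: [-4.1, -4.8, 12.1]
grip_width: 0.199
clock: 12.1
position: [0.5107, -0.0812, 0.1613]
eef_rot: [[0.169, -0.986, 0.004], [-0.986, -0.169, -0.004], [0.004, -0.003, -1.0]]
wrist_force: [-4.6, -6.3, 17.4]
grip_width: 0.197
[ 0.51071752 -0.08117951  0.16132048] [-4.56951921 -6.30896363 17.44878422] [-0.70175986  1.0595937   0.16867053]
```

View pics/j4.png

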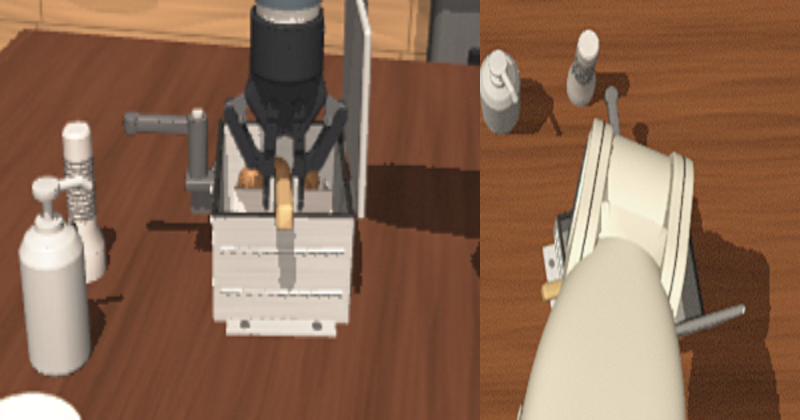

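```bash

python3 -m crank '[[0,0,0.03,0],[0,0,0.03,0],[0,0,0.03,0],[0,0,0,0],[0,0,0,0]]'
python3 -m crank '[[0,0,0.03,0],[0,0,0.03,0],[0,0,0,0],[0,0,0,0]]'
python3 - <<'E'
from h import *
s=bot.state(); print(s["position"],s["wrist_force"],s["wrist_torque"])
w=optics.read_camera("wrist")[:,:,::-1]
cv2.imwrite("pics/w5.png",w)
E
```

```text
clock: 12.7
position: [0.5114, -0.0815, 0.1524]
eef_rot: [[0.169, -0.986, 0.005], [-0.986, -0.169, -0.004], [0.005, -0.004, -1.0]]
wrist_force: [-1.8, -7.7, 15.5]
grip_width: 0.202
clock: 13.1
position: [0.512, -0.0816, 0.1493]
eef_rot: [[0.169, -0.986, 0.009], [-0.986, -0.169, -0.006], [0.007, -0.008, -1.0]]
wrist_force: [-8.5, -5.1, 45.8]
grip_width: 0.195
[ 0.51198896 -0.08157551  0.14934394] [-8.54931832 -5.10444516 45.83343797] [-0.44704981  2.12596522  0.00327326]
```

View pics/w5.png

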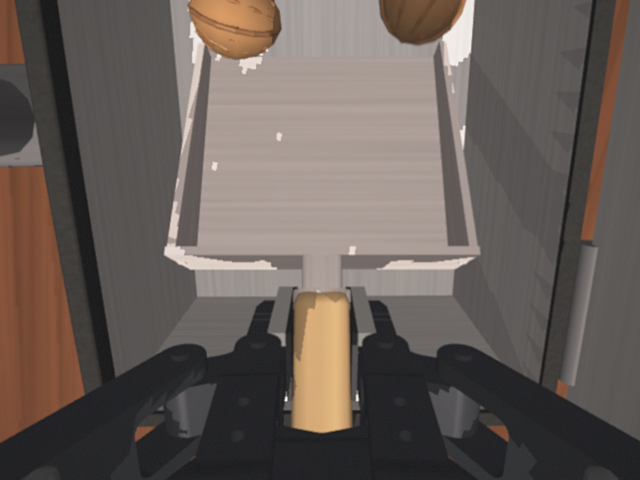

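```bash

python3 -m crank '[[0,0,-0.1,0],[0,0,-0.2,0],[0,0,-0.3,0],[0,0,-0.3,0],[0,0,-0.3,0]]'
python3 -m crank '[[0,0,-0.1,0],[-0.1,0,0,0],[-0.3,0,0,0],[-0.4,-0.02,0,0],[-0.4,-0.02,0,0]]'
python3 -m crank '[[-0.4,-0.02,0,0],[-0.4,-0.02,0,0],[-0.4,-0.02,0,0],[-0.4,0,0,0],[-0.3,0,0,0]]'
python3 -m crank '[[-0.1,0,0,0],[0,0,0,0]]'
python3 - <<'E'
from h import *
s=bot.state(); print(s["position"],s["wrist_force"],s["wrist_torque"])
t=optics.read_camera("top")[130:340,290:530,::-1];d=optics.read_camera("side")[110:430,150:570,::-1]
cv2.imwrite("pics/j6.png",np.hstack([cv2.resize(d,(420,420)),cv2.resize(t,(380,420),interpolation=2)]))
E
```

```text
clock: 13.65
position: [0.5097, -0.0798, 0.2653]
eef_rot: [[0.17, -0.985, 0.0], [-0.985, -0.17, -0.0], [0.0, -0.0, -1.0]]
wrist_force: [0.1, -0.7, -2.1]
grip_width: 0.199
clock: 14.15
position: [0.4924, 0.0405, 0.2719]
eef_rot: [[0.169, -0.986, -0.003], [-0.986, -0.169, 0.0], [-0.001, 0.002, -1.0]]
wrist_force: [1.2, -0.9, -0.9]
grip_width: 0.199
clock: 14.65
position: [0.4655, 0.2297, 0.2719]
eef_rot: [[0.171, -0.985, -0.003], [-0.985, -0.171, -0.0], [-0.0, 0.003, -1.0]]
wrist_force: [0.9, 0.5, -1.1]
grip_width: 0.201
clock: 14.85
position: [0.4643, 0.2384, 0.2723]
eef_rot: [[0.172, -0.985, -0.002], [-0.985, -0.172, -0.001], [0.0, 0.002, -1.0]]
wrist_force: [-0.1, -1.5, -2.2]
grip_width: 0.199
[0.46433657 0.23837239 0.27234597] [-0.07405559 -1.54596755 -2.18109884] [0.0759491  0.05143685 0.04155754]
```

View pics/j6.png

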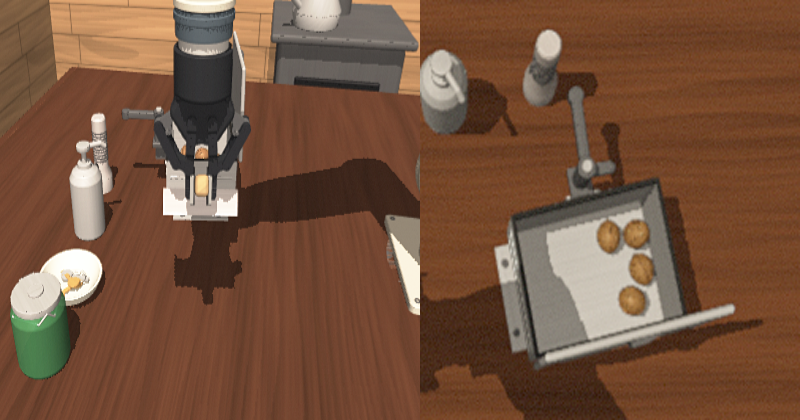

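```bash

python3 -m crank '[[0,0,0.3,0],[0,0,0.4,0],[0,0,0.3,0],[0,0,0.1,0],[0,0,0.08,0]]'
python3 -m crank '[[0,0,0.08,0],[0,0,0.08,0],[0,0,0.08,0],[0,0,0.08,0],[0,0,0.08,0]]'
python3 -m crank '[[0,0,0.08,0],[0,0,0.08,0],[0,0,0.06,0],[0,0,0.04,0],[0,0,0,0]]'
python3 -m crank '[[0,0,0.02,0],[0,0,0,0],[0,0,0,0]]'
```

```text
clock: 15.45
position: [0.4656, 0.2362, 0.1555]
eef_rot: [[0.168, -0.986, -0.001], [-0.986, -0.168, -0.0], [0.0, 0.001, -1.0]]
wrist_force: [0.0, -0.4, -2.1]
grip_width: 0.2
clock: 15.95
position: [0.4666, 0.238, 0.1174]
eef_rot: [[0.17, -0.985, 0.004], [-0.985, -0.17, 0.002], [-0.001, -0.005, -1.0]]
wrist_force: [-1.3, 3.3, 5.6]
grip_width: 0.197
clock: 16.45
position: [0.4661, 0.2375, 0.0905]
eef_rot: [[0.17, -0.985, 0.002], [-0.985, -0.17, 0.001], [-0.0, -0.002, -1.0]]
wrist_force: [0.1, 1.7, 3.4]
grip_width: 0.199
clock: 16.75
position: [0.4658, 0.2373, 0.0884]
eef_rot: [[0.17, -0.985, 0.001], [-0.985, -0.17, 0.0], [-0.0, -0.001, -1.0]]
wrist_force: [1.6, 3.0, 5.4]
grip_width: 0.196
```

```bash

python3 -m crank '[[0,0,0,0],[0,0,0,0],[0,0,0,0],[0,0,0,0],[0,0,0,0]]' -1
python3 -m crank '[[0,0,-0.2,0],[0,0,-0.4,0],[0,0,-0.45,0],[0,0,-0.45,0],[0,0,-0.45,0]]'
python3 -m crank '[[0,0.2,-0.27,0],[0,0.4,0,0],[0,0.4,0,0],[0.4,0.1,0,0],[0.45,0.1,0,0]]' 1
python3 -m crank '[[0.45,0.1,0,0],[0.45,0.1,0,0],[0.45,0.1,0,0],[0.45,0.1,0,0],[0.45,0.05,0,0]]' 1
python3 -m crank '[[0.3,0,0,0],[0.06,0,0,0],[0,0,0,0]]' 1
python3 - <<'E'
from h import *
s=bot.state(); print(s["position"],s["grip_width"],s["wrist_force"])
P=s["position"][:2]-[.4453,-.1641]; print("fwd from hinge",P@[.9855,.1697],"box y",P@[.1697,-.9855])
E
```

```text
clock: 17.25
position: [0.4652, 0.237, 0.0877]
eef_rot: [[0.17, -0.985, -0.0], [-0.985, -0.17, -0.0], [0.0, 0.0, -1.0]]
wrist_force: [0.7, 0.1, -0.1]
grip_width: 0.998
clock: 17.75
position: [0.4649, 0.237, 0.2848]
eef_rot: [[0.17, -0.985, -0.0], [-0.985, -0.17, -0.0], [0.0, 0.0, -1.0]]
wrist_force: [0.8, 0.8, -0.1]
grip_width: 1.001
clock: 18.25
position: [0.36, 0.1331, 0.3101]
eef_rot: [[0.174, -0.985, 0.001], [-0.985, -0.174, 0.0], [0.0, -0.001, -1.0]]
wrist_force: [1.5, -1.3, 0.6]
grip_width: 0.143
clock: 18.75
position: [0.3544, -0.0981, 0.3102]
eef_rot: [[0.17, -0.986, 0.001], [-0.986, -0.17, -0.0], [0.0, -0.001, -1.0]]
wrist_force: [0.4, -0.4, 0.3]
grip_width: 0.001
clock: 19.05
position: [0.3614, -0.1326, 0.3096]
eef_rot: [[0.167, -0.986, -0.001], [-0.986, -0.167, 0.0], [-0.001, 0.001, -1.0]]
wrist_force: [-0.4, -0.9, -0.5]
grip_width: -0.001
[ 0.36137883 -0.13262558  0.30963811] -0.001423123127226172 [-0.4114848  -0.92597319 -0.4703605 ]
fwd from hinge -0.07736310316568465 box y -0.04525946571893619
```

```bash

python3 -m crank '[[0,-0.2,0.04,0],[0,-0.2,0.04,0],[0,-0.2,0,0],[0,-0.2,0,0],[0,-0.15,0,0]]' 1
python3 -m crank '[[0,-0.16,0.057,0],[0,-0.16,0.057,0],[0,-0.14,0.098,0],[0,-0.14,0.098,0],[0,-0.11,0.13,0]]' 1
python3 -m crank '[[0,-0.11,0.13,0],[0,-0.07,0.15,0],[0,-0.07,0.15,0],[0,-0.03,0.11,0],[0,-0.02,0.11,0]]' 1
python3 -m crank '[[0,-0.01,0.06,0],[0,0,0.05,0],[0,0,0.05,0],[0,0,0,0],[0,0,0,0]]' 1
```

```text
clock: 19.55
position: [0.4555, -0.114, 0.3017]
eef_rot: [[0.172, -0.985, -0.001], [-0.985, -0.172, 0.0], [-0.001, 0.001, -1.0]]
wrist_force: [-2.5, -0.8, -0.6]
grip_width: 0.002
clock: 20.05
position: [0.5264, -0.1035, 0.2569]
eef_rot: [[0.17, -0.985, 0.0], [-0.985, -0.17, -0.0], [0.0, -0.0, -1.0]]
wrist_force: [0.2, 0.5, 1.8]
grip_width: -0.001
clock: 20.55
position: [0.5549, -0.0985, 0.1917]
eef_rot: [[0.17, -0.985, -0.0], [-0.985, -0.17, 0.0], [-0.0, 0.0, -1.0]]
wrist_force: [-0.4, 1.0, 1.1]
grip_width: 0.003
clock: 21.05
position: [0.5557, -0.0983, 0.1796]
eef_rot: [[0.17, -0.985, 0.003], [-0.985, -0.17, -0.001], [0.001, -0.003, -1.0]]
wrist_force: [-7.0, 3.8, 20.3]
grip_width: -0.001
```

```bash

python3 -m crank '[[0,0,-0.1,0],[0,0,-0.3,0],[0,0,-0.3,0],[0,-0.25,0,0],[0,-0.4,0,0]]' 1
python3 -m crank '[[0,-0.4,0,0],[0,0,0.2,0],[0,0,0.3,0],[0,0,0.06,0],[0,0,0,0]]' 1
python3 - <<'E'
from h import *
s=bot.state(); print(s["position"],s["wrist_force"])
P=s["position"][:2]-[.6168,-.1346]; print("rel pivot fwd",P@[.9855,.1697],"box y",P@[.1697,-.9855])
d=optics.read_camera("side")[130:310,200:440,::-1]
t=optics.read_camera("top")[130:340,290:530,::-1]
cv2.imwrite("pics/j7.png",np.hstack([cv2.resize(d,(420,420),interpolation=2),cv2.resize(t,(380,420),interpolation=2)]))
E
```

```text
clock: 21.55
position: [0.6195, -0.0878, 0.2495]
eef_rot: [[0.168, -0.986, 0.003], [-0.986, -0.168, -0.001], [0.002, -0.003, -1.0]]
wrist_force: [0.6, -0.4, 0.0]
grip_width: 0.002
clock: 22.05
position: [0.6585, -0.0806, 0.1903]
eef_rot: [[0.17, -0.986, -0.002], [-0.986, -0.17, 0.001], [-0.001, 0.002, -1.0]]
wrist_force: [0.5, 0.8, 1.3]
grip_width: 0.001
[ 0.65854697 -0.08057108  0.19026792] [0.52923121 0.80052541 1.3262639 ]
rel pivot fwd 0.05031034294832851 box y -0.04616103559818931
```

View pics/j7.png

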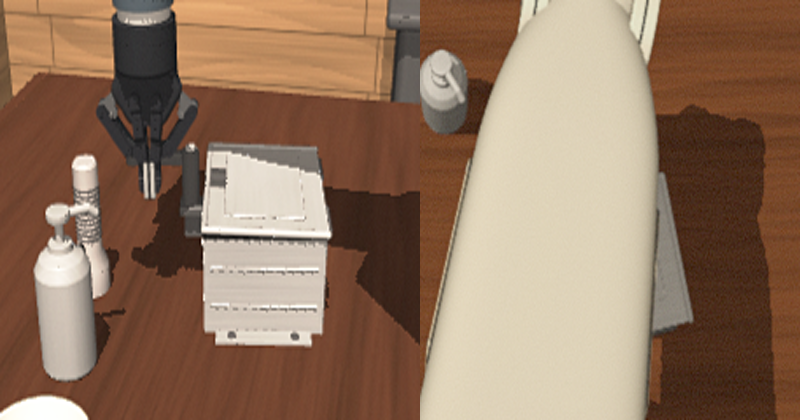

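```bash

python3 -m crank '[[0.14,-0.02,0,0],[0.14,-0.027,0,0],[0.15,-0.03,0,0],[0.123,0,0,0],[0,0,0,0]]' 1
python3 -m crank '[[0.07,0.017,0,0],[0.07,0.018,0,0],[0.07,0.044,0,0],[0.07,0.044,0,0],[0.056,0.07,0,0]]' 1
python3 -m crank '[[0.057,0.07,0,0],[0.033,0.068,0,0],[0.033,0.068,0,0],[0,0.05,0,0],[0,0,0,0]]' 1
python3 -m crank '[[0,0.05,0,0],[0,0,0,0],[0,0,0,0]]' 1
python3 - <<'E'
from h import *
s=bot.state(); print(s["position"],s["wrist_force"])
P=s["position"][:2]-[.6168,-.1346]; print("rel pivot fwd",P@[.9855,.1697],"box y",P@[.1697,-.9855])
E
```

```text
clock: 22.65
position: [0.6764, -0.1362, 0.1906]
eef_rot: [[0.168, -0.986, 0.0], [-0.986, -0.168, -0.0], [0.0, 0.0, -1.0]]
wrist_force: [-0.0, -0.2, -0.5]
grip_width: -0.004
clock: 23.15
position: [0.6628, -0.1702, 0.191]
eef_rot: [[0.17, -0.985, 0.001], [-0.985, -0.17, 0.001], [-0.001, -0.001, -1.0]]
wrist_force: [2.8, 6.3, 0.8]
grip_width: -0.001
clock: 23.65
position: [0.6465, -0.1837, 0.1918]
eef_rot: [[0.174, -0.985, 0.018], [-0.985, -0.174, 0.006], [-0.003, -0.019, -1.0]]
wrist_force: [43.7, 20.2, -13.6]
grip_width: 0.003
clock: 23.95
position: [0.6453, -0.1838, 0.1921]
eef_rot: [[0.176, -0.984, 0.025], [-0.984, -0.176, 0.007], [-0.002, -0.026, -1.0]]
wrist_force: [63.8, 23.9, -21.2]
grip_width: 0.001
[ 0.64533484 -0.18384295  0.192053  ] [ 63.75052664  23.90624007 -21.2123477 ]
rel pivot fwd 0.01976455622909362 box y 0.05337128927482709
```

```bash

python3 -m crank '[[0,-0.1,0,0],[0,-0.2,0,0],[0,0,-0.3,0],[0,0,-0.4,0],[0,0,-0.4,0]]' 1
python3 -m crank '[[-0.45,0.2,0,0],[-0.45,0.2,0,0],[-0.45,0.2,0,0],[-0.45,0.2,0,0],[-0.45,0.2,0,0]]' 1
python3 -m crank '[[-0.45,0.2,0,0],[-0.45,0.2,0,0],[-0.45,0.2,0,0],[-0.45,0.2,0,0],[-0.45,0.2,0,0]]' 1
python3 -m crank '[[0,0,0,0],[0,0,0,0]]' 1
python3 - <<'E'
from h import *
s=bot.state(); print(s["clock"],s["position"],s["wrist_force"])
full=optics.read_camera("top")[:,:,::-1]; d=optics.read_camera("side")[:,:,::-1]
cv2.imwrite("pics/t8.png",full);cv2.imwrite("pics/s8.png",d)
A=cv2.resize(full[120:330,330:480],(429,600),interpolation=2)
B=cv2.resize(full[130:350,140:345],(371,300));C=cv2.resize(d[140:410,130:430],(371,300))
cv2.imwrite("pics/j8.png",np.hstack([A,np.vstack([B,C])]))
E
```

```text
clock: 24.45
position: [0.6637, -0.1828, 0.3018]
eef_rot: [[0.17, -0.985, -0.001], [-0.985, -0.17, -0.0], [0.0, 0.001, -1.0]]
wrist_force: [0.4, -0.3, -0.0]
grip_width: -0.001
clock: 24.95
position: [0.5259, 0.023, 0.3011]
eef_rot: [[0.169, -0.986, 0.001], [-0.986, -0.169, -0.001], [0.001, -0.0, -1.0]]
wrist_force: [0.2, 0.7, 0.7]
grip_width: 0.007
clock: 25.45
position: [0.3894, 0.2278, 0.3013]
eef_rot: [[0.169, -0.986, 0.001], [-0.986, -0.169, -0.0], [0.001, -0.001, -1.0]]
wrist_force: [0.4, 1.7, -0.5]
grip_width: 0.001
clock: 25.65
position: [0.3901, 0.2276, 0.3013]
eef_rot: [[0.173, -0.985, 0.001], [-0.985, -0.173, -0.0], [0.001, -0.001, -1.0]]
wrist_force: [0.4, -0.7, -0.5]
grip_width: -0.002
25.65 [0.39006616 0.22761178 0.30126772] [ 0.40752753 -0.6901067  -0.48054404]
```

View pics/j8.png

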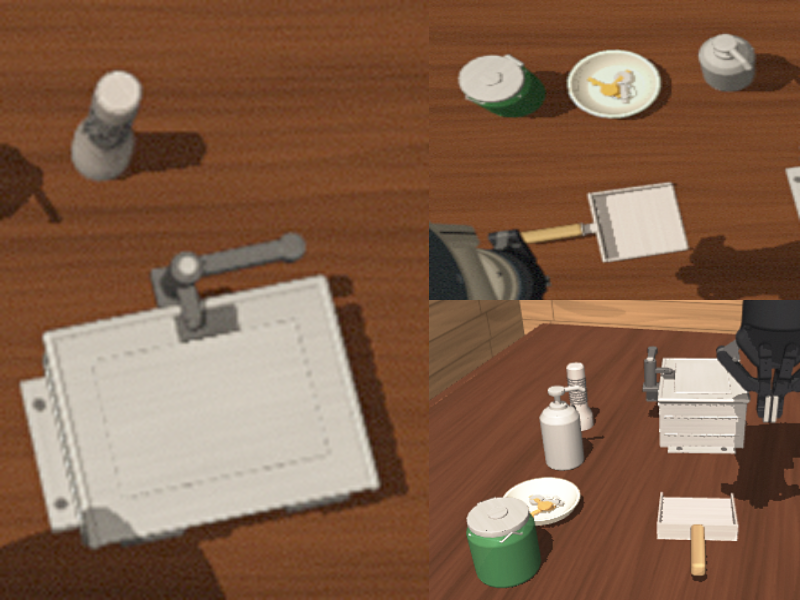

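```bash
python3 - <<'E'
from h import *
g=lambda x,y:(330+x/2.86,120+y*.35)
a=at("top",g(293,247),.145)[:2];b=at("top",g(222,260),.145)[:2]; f=at("top",g(46,335),.108)[:2];r=at("top",g(322,280),.108)[:2]
ang=lambda v:np.degrees(np.arctan2(v[1],v[0])); print("lever",ang(a-b),ang(a-[.6168,-.1346]),"lid front edge",ang(r-f),"box +y",279.77-360)
P=proj("top",[[.6168,-.1346,.145],[.6168+.076*.1697,-.1346-.076*.9855,.145]]); print([((u-330)*2.86,(v-120)/.35) for u,v in P])
o=cv2.imread("pics/top0.png");n=cv2.imread("pics/t8.png"); print("max diff at objects",[int(np.median(cv2.absdiff(o,n)[y0:y1,x0:x1])) for x0,x1,y0,y1 in [(155,205,168,218),(216,270,166,218),(287,322,152,198),(353,382,143,184)]])
E
```

```text
lever -80.94533816675103 -79.14560272468675 lid front edge -80.08617649198817 box +y -80.23000000000002
[(np.float64(186.83593809180823), np.float64(269.80723337969465)), (np.float64(292.896578488009), np.float64(249.02968516590454))]
max diff at objects [40, 40, 43, 39]
```

```bash
python3 - <<'E'
import cv2,numpy as np
o=cv2.imread("pics/top0.png");n=cv2.imread("pics/t8.png"); print(np.median(cv2.absdiff(o,n)),o.mean((0,1)),n.mean((0,1)))
for x0,x1,y0,y1 in [(150,212,163,222),(212,275,162,222),(283,326,148,202),(350,386,139,188)]:
    s=cv2.matchTemplate(n,o[y0:y1,x0:x1],cv2.TM_CCOEFF_NORMED); _,m,_,l=cv2.minMaxLoc(s); print(m,l[0]-x0,l[1]-y0)
E
```

```text
36.0 [ 72.91983724 110.31749023 163.75392904] [ 60.71295573  87.61939779 126.17190104]
0.9961501955986023 0 0
0.9898807406425476 0 0
0.9954351782798767 0 0
0.9829071760177612 0 0
```

The bystander objects have not moved by a pixel; the brightness difference is only exposure. Handing in.

```bash
python3 -c "
from cell import bot
print(bot.job_done())"
```

```text
the job is handed in; nothing more can be done
None
```

I finished the job and handed it in at about 26 s on the clock.

**What I did:**
- The arm can only turn the tool about its own axis. To tip the scoop I pressed its handle's tail on the box's side wall, so it pivoted nose-down in the grip. All four walnuts rolled out.
- I laid the scoop flat on the ledge to the left of the box, pushed the lid down onto its seal, and swept the cam lever round to its stop.

**Last checks:**
- **Walnuts:** the picture taken after tipping shows all four inside the box and none on the ledge.
- **Scoop:** it lies empty on the ledge, more than 0.1 m clear of the box. That it is flat I judged by eye.
- **Lid and cam:** the lid is down with the cam's nose on the keeper. The lever is parallel to the front wall within about 1 degree. I had no joint reading, so this is from the pictures.
- **Other objects:** the dispenser, key dish, flashlight and jar show no shift in the top view. The last picture was darker overall, which I put down to exposure.
- **Forces:** the highest wrist force I saw was about 70 N, when the lever met its stop. The limit is 120 N.

**One disagreement:** the task text says the box front faces world +y and the scoop's nose points to world -y. The calibrated images showed the front facing +x and the nose pointing to -x. I went by the images, and the grasp and contacts agreed with them.

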